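# Draw a microscope carriage into line with a tapered drift

### The job

Take the tapered steel drift with the square grip out of the tool block and push it, point down, through the hole in the microscope's stage and on through the offset hole of the sliding carriage underneath, so that the carriage is pulled into line and the drift's collar sits fully home, flat on the stage; then let go of it. You cannot tell beforehand how far the carriage has slid off line, so feel for its hole with the point and push gently, never forcing it. Leave the other tools and the loose things on the bench where they are.

Things in the scene. Friction and masses are not known exactly. Their poses are not given: they have to be found in the camera images.
- microscope: White microscope stand, head off, fixed: foot 250 x 160 x 30 mm, column 162 mm high on its +x side (near face 115 mm from the stage hole), black stage plate 110 x 140 x 10 mm, top 115 mm above the bench. Origin on the bench straight below the stage hole; z up, x towards the column, y along the carriage's slideway. Pushing the drift on stage or carriage with over 40 N damages them; 10 N is plenty.
- slideway (a point): Point on the stage hole's axis, 31 mm under the stage's top, level with the top of the aluminium carriage plate (95 x 100 x 10 mm) below the stage. It has one 12.4 mm through hole, slides only along this y, stiffly (4 N), and stays put. Its hole starts 3 to 11 mm off the axis towards +y (not in x), unmeasured. Under it is free space to 83 mm below the stage's top.
- stage_hole (a point): Centre of the mouth of the hole in the stage plate, at the stage's top face, 115 mm above the bench. The hole goes through, 32 mm diameter. Axes as the microscope's.
- drift: The tapered drift, plain steel, 122 mm long, 0.25 kg, upright in any of the block's three holes. Origin at its point, z up along it. From the point: blunt nose 8.8 mm diameter, 12 mm long; taper to 11.2 mm at 27 mm; straight to 41 mm; cone to 30.6 mm at 65 mm, so up to the collar, 42 mm diameter, from 72 to 78 mm; then a square grip 20 x 20 mm up to 122 mm, its sides along its x and y.
- drift_point (a point): Tip of the drift's nose, same as its origin.
- drift_collar (a point): Centre of the underside of the drift's collar, 72 mm above its point; it lies at the stage_hole when the drift is fully home.
- drift_grip (a point): Middle of the drift's square grip, 102 mm above its point; about 110 mm above the bench while it hangs in the block.
- tool_block: Wooden block 190 (x) x 62 (y) x 80 mm high, fixed, three holes of 34 mm right through it at x = -60, 0 and +60 mm. A tool hangs in each by a 42 mm collar that lies on the block's top, its point 8 mm above the bench. Origin at the centre of its underside, z up. The drift's square grip stands within about 0.15 rad of square to the block.
- punch: Plain straight steel punch, 24 mm rod, with a thin round 12 mm stem 32 mm long above its collar; hangs in the block. Leave it. Origin at its lower end.
- driver: Driver with a round grey plastic handle 30 mm across and 43 mm high above its collar; hangs in the block. Leave it. Origin at its lower end.
- objective_a: Loose steel microscope objective standing on the bench, 27 mm across, 50 mm high. Leave it. Origin at its underside.
- objective_b: Loose brass microscope objective standing on the bench, 27 mm across, 50 mm high. Leave it. Origin at its underside.
- oil_bottle: Small amber bottle, 32 mm across, 60 mm high. Leave it. Origin at its underside.
Not all that is in view belongs to the job. What is shaped like the drift but pink is not meant.

How it is judged:
On the way, in this order (a step that is already met when the one before it is completed fails the run):
1. the drift is lifted clear of the block, its point above the block's top (z of drift_point in the frame of tool_block above 0.085 m), for 0.1 s.
2. the drift's nose is through the stage hole and into the carriage's hole: its point is more than 35 mm below the stage's top, near the hole's axis (z of drift_point in the frame of stage_hole below -0.035 m and horizontal distance between drift_point and stage_hole below 0.016 m), for 0.1 s.
At the end, for the whole second after the job is handed in: The drift stands upright (within 0.05 rad) through both holes, point down, with its collar's underside within 2.5 mm of the stage's top and centred on the stage hole within 2.5 mm (its point within 5 mm of the axis), at rest and released (z of drift_collar in the frame of stage_hole between -0.003 and 0.0025 m and horizontal distance between drift_collar and stage_hole below 0.0025 m and horizontal distance between drift_point and stage_hole below 0.005 m and angle between drift's own z axis and vertical below 0.05 rad and linear speed of drift below 0.01 m/s and contact force between drift and the fingers below 0.1 N); the robot touches nothing.
It fails at once if the drift is pushed against the stage or the carriage with more than 40 N (contact force between drift and microscope above 40 N).
It fails at once if another tool is moved by more than 15 mm (distance of any of punch, driver from where it was at the start of the episode above 0.015 m).
It fails at once if a loose thing on the bench is moved by more than 20 mm (distance of any of objective_a, objective_b, oil_bottle from where it was at the start of the episode above 0.02 m).
It also fails if it takes over 61 s, if anything falls off the work surface, if the arm or the gripper's body presses on something with over 40 N, if the wrist force passes 120 N, or if a joint passes its speed limit or range.

### The arm

A 7-joint arm with a two-finger parallel gripper is mounted at the origin on the work surface. World frame = base frame: x ahead of the robot, y to its left, z up, the work surface at z = 0. Lengths are in m, angles in rad, forces in N, time in s.
With the tool pointing down it reaches from about 0.425 to 0.8 m from the base axis. Payload 8.3 kg.
Tool frame: the origin (TCP) lies at the very end of the fingers, on their centre line; the grasp point (between the pads) lies robot.tcp_to_grasp behind it (robot.tcp_to_grasp is the distance from the TCP to the grasp point, in m); z points along the fingers, y is the direction in which the jaws open and shut (so a half turn about z gives the same grasp; the last joint's range is limited). The gripper opens to 85 mm and grips with 20 to 120 N. Pads are 22 mm wide; open, the fingers measure 114 mm over their backs; the gripper's body (76 mm by 85 mm) begins 54 mm behind the grasp point. The pads swing forward as they close: fully open they stand 13 mm farther back than shut.
Start: joints at [1.153, 0.383, 0.016, 1.37, -0.006, 1.388, -0.046], TCP at [0.217, -0.586, 0.231] pointing down, gripper open.
Joint ranges: [-2.95, 2.95], [-0.25, 2.06], [-1.52, 1.56], [0.18, 2.33], [-1.44, 4.58], [0.02, 2.06], [-3.01, 3.01]. Speed limits (rad/s): [2.39, 2.39, 3.01, 3.01, 3.14, 3.14, 3.14].

### API

Orientations are given as a unit quaternion [w, x, y, z].
In Python, from station import observe, imaging, robot gives the robot as it stands.
- The arm moves only by the tool arm_command, never from a script. Its argument "plan" is a list of rows, each an object of numbers: "x", "y", "z": the shift along the tool's x, y, z in m; "rx", "ry", "rz": the turn, a rotation vector about the tool's x, y, z in rad; "jaw": the opening in per cent of the stroke, from 0 (shut) to 100 (fully open). A call has exactly 8 rows; each row shifts and turns the commanded pose from where the row before left it, along the tool's axes as they then stand; what a row does not reach is not made up. A row lasts 1/12 s, in which the tool goes at most 41.7 mm and 7.16 degrees, less where a joint would pass 70% of its speed; a pose out of reach is approached as far as the arm can. A call with a gripper value outside its range is refused whole. The fingers move at their own pace and stop on an object; "squeeze" is the grip in N (left out, the last holds). Time passes only in rows, so rows that do not move let the fingers close, or fill a call up. It gives the time, the measured TCP pose, the force and the opening at its end, in the units of the state.
- observe(): the state, without advancing time (a new reading comes with each control period).
- imaging.camera(name): name is "scene" or "top" or "wrist"; returns a dict with "frame" (420x560x3 uint8, red, green, blue), "fov_y" (degrees; the focal length in pixels is half the picture's height over the tangent of half this angle, whatever the lens; pixels are square), "cx", "cy" (the principal point, pixels), "pose" (4x4, takes a point from camera to world coordinates); the wrist camera has in their place "hand_eye" (4x4, takes a point from camera to tool coordinates, whose origin is the TCP and whose axes are the flange's). Camera axes: x right, y down, z forward; pixel columns grow to the right and rows downward; lengths in m; the calibration is good to about 2 mm. A picture is of the moment at which its call begins: read the wrist's pose just before it. There is no depth.
- robot.hand_in(): hands the job in, once; it reports no verdict.
The state is a dict: "time_s": time; "q": joint angles; "dq": joint speeds; "tau": joint torques, N m; "tcp_pos": TCP position; "ee_rot": TCP orientation; "contact_force": force on the tool from outside, world axes, zero at the start; "wrist_torque": the same for the moment, N m; "grip_width": finger opening in m.
Only numpy, scipy, OpenCV 4.12 (cv2) and the standard library are available. Lean on these libraries where they do the work, as an engineer would, in place of code of your own. Each camera call takes 0.05 s, during which the arm holds its last target.

## Working session

There is one attempt and no reset: what is moved stays moved. The work goes in short steps, Python scripts to look and compute and a tool call to move; the robot and the scene stay as the last step left them, time stands still between calls to the robot, and variables do not carry over. Pictures are saved under pics/ and viewed, and the job is handed in when it is done.

Besides the shell and the picture viewer there is one more tool, called after "Request:" as a command line: name --argument value ..., lists and objects as JSON in quotes. arm_command: Moves the arm, as the interface text tells. Its arguments: {"type":"object","properties":{"plan":{"type":"array","items":{"type":"object","properties":{"x":{"type":"number"},"y":{"type":"number"},"z":{"type":"number"},"rx":{"type":"number"},"ry":{"type":"number"},"rz":{"type":"number"},"jaw":{"type":"number"}}}},"squeeze":{"type":"number"}},"required":["plan"]}

```bash
ls; mkdir -p pics; cat > h.py <<'E'
import numpy as np, cv2
from station import observe, imaging, robot
from scipy.spatial.transform import Rotation as R
def cam(name):
    s=observe(); c=imaging.camera(name); f=c["frame"]
    c["f"]=f.shape[0]/2/np.tan(np.radians(c["fov_y"])/2)
    if name=="wrist":
        T=np.eye(4); q=s["ee_rot"]; T[:3,:3]=R.from_quat([q[1],q[2],q[3],q[0]]).as_matrix(); T[:3,3]=s["tcp_pos"]
        c["pose"]=T@np.array(c["hand_eye"])
    c["pose"]=np.array(c["pose"])
    return c
def save(c,n,crop=None,k=1):
    f=c["frame"]
    if crop: x0,y0,x1,y1=crop; f=f[y0:y1,x0:x1]
    cv2.imwrite("pics/"+n,cv2.resize(f[:,:,::-1],None,fx=k,fy=k,interpolation=cv2.INTER_CUBIC))
def plane(c,u,v,z):
    d=c["pose"][:3,:3]@np.array([(u-c["cx"])/c["f"],(v-c["cy"])/c["f"],1]); o=c["pose"][:3,3]
    return o+d*(z-o[2])/d[2]
def proj(c,p):
    q=np.linalg.inv(c["pose"])@np.r_[p,1]; return np.array([c["cx"]+c["f"]*q[0]/q[2],c["cy"]+c["f"]*q[1]/q[2]])
E
python3 - <<'E'
from h import *
import pickle
for n in("scene","top","wrist"):
    c=cam(n); save(c,n+"0.png"); print(n,c["pose"].round(3).tolist(),c["f"],c["cx"],c["cy"]); pickle.dump(c,open(n+"0.pkl","wb"))
s=observe(); print(s["tcp_pos"],s["ee_rot"],s["contact_force"],s["grip_width"],s["time_s"],robot.tcp_to_grasp)
E
```

```text
pics
scene [[-0.676, 0.421, -0.605, 0.963], [0.737, 0.362, -0.571, 0.419], [-0.021, -0.831, -0.555, 0.479], [0.0, 0.0, 0.0, 1.0]] 410.4212495063552 277.05736620026636 213.42677720272192
top [[0.009, -0.985, 0.172, 0.389], [-1.0, -0.005, 0.025, 0.04], [-0.024, -0.172, -0.985, 1.015], [0.0, 0.0, 0.0, 1.0]] 476.1786685601973 277.2376372918274 203.67914693180666
wrist [[0.347, -0.898, -0.272, 0.287], [-0.938, -0.333, -0.1, -0.559], [-0.001, 0.289, -0.957, 0.373], [0.0, 0.0, 0.0, 1.0]] 294.64216615551936 282.4789482615629 205.04303223344306
[ 0.21702341 -0.58569187  0.23048345] [-7.69757021e-04  9.84299490e-01  1.76504670e-01 -1.49861268e-04] [ 0.71006792 -0.22451959  0.34015896] 0.08558403323036481 0.15 0.0187
```

View pics/scene0.png

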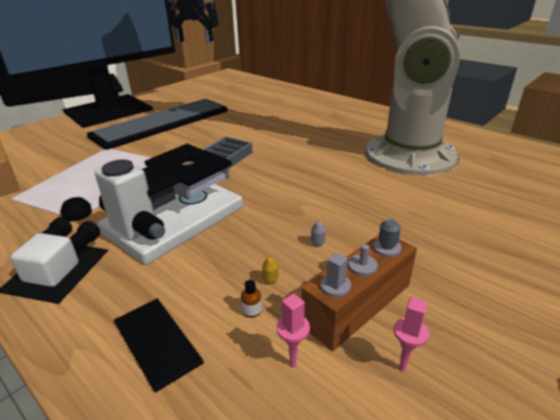

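View pics/top0.png

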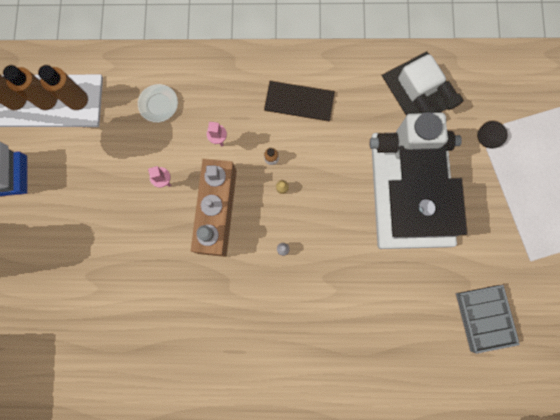

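View pics/wrist0.png

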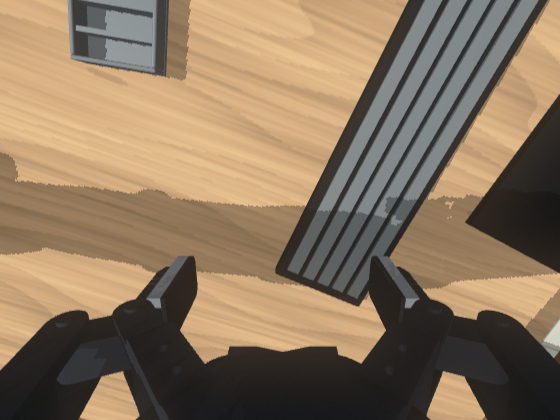

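Candidates: grey drift with square grip top(215,172)/scene(337,270). Look-alikes are the pink drifts top(217,132) and (159,177), the punch (211,204) and the driver (207,234). I choose the grey square one and check it in a crop.

```bash
python3 - <<'E'
from h import *
import pickle
t=pickle.load(open("top0.pkl","rb"));s=pickle.load(open("scene0.pkl","rb"))
save(t,"t_block.png",(180,150,260,265),5); save(t,"t_scope.png",(365,100,475,255),4)
a=s["frame"][200:350,270:430]; cv2.imwrite("pics/s_block.png",cv2.resize(a[:,:,::-1],None,fx=4,fy=4,interpolation=cv2.INTER_CUBIC))
print(plane(t,215,172,.13),plane(t,427,208,.115),plane(s,188,162,.115))
E
```

```text
[0.60479323 0.18172567 0.13      ] [ 0.53940259 -0.22274861  0.115     ] [ 0.54615372 -0.21316344  0.115     ]
```

View pics/t_block.png

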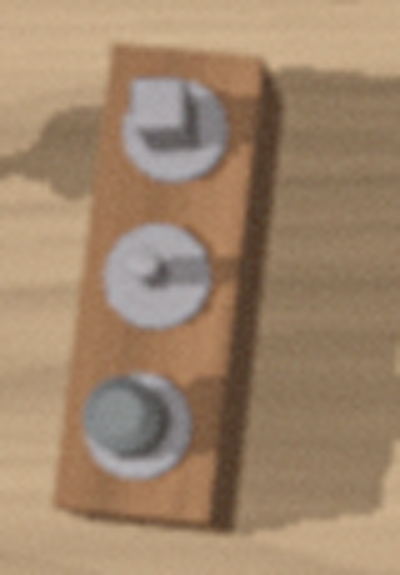

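View pics/t_scope.png

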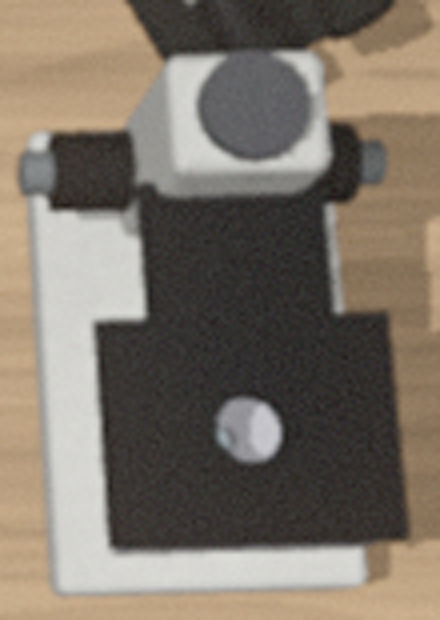

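View pics/s_block.png

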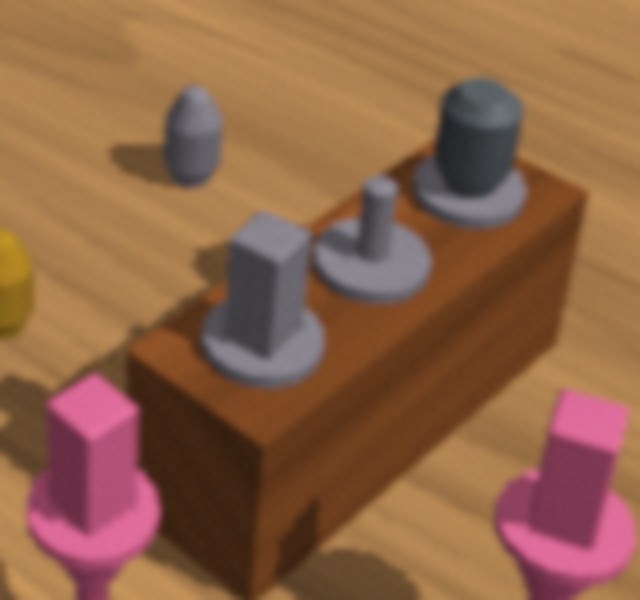

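Confirmed: the grey drift has the square grip, at top(213,172), with the round-stem punch and round driver below it. Next I get numbers and plan the approach.

```bash
cat >> h.py <<'E'
def goto(p,yaw=None):
    s=observe(); q=s["ee_rot"]; M=R.from_quat([q[1],q[2],q[3],q[0]]).as_matrix()
    d=M.T@(np.array(p)-s["tcp_pos"]); print("tool shift",d.round(4),"len",np.linalg.norm(d).round(4),"yaw now",np.arctan2(M[1,0],M[0,0]).round(4),"tilt",M[:,2].round(4))
    if yaw is not None:
        D=R.from_euler('z',yaw)*R.from_euler('x',np.pi)
        print("rotvec",(R.from_matrix(M.T)*D).as_rotvec().round(4))
E
python3 - <<'E'
from h import *
import pickle
t=pickle.load(open("top0.pkl","rb"))
C=lambda x,y:(x/5+180,y/5+150)
for n,p,z in[("drift",(175,130),.086),("punch",(157,275),.086),("driver",(137,425),.086),("sqtop",(157,103),.130)]: print(n,plane(t,*C(*p),z).round(4))
S=lambda x,y:(x/4+365,y/4+100)
for p in[(95,322),(387,315),(410,540),(112,548),(248,430)]: print(plane(t,*S(*p),.115).round(4))
goto((.605,.18,.26),-.1)
M=np.array(pickle.load(open("wrist0.pkl","rb"))["hand_eye"]);print(M.round(3))
E
```

```text
drift [0.6073 0.1885 0.086 ]
punch [0.5482 0.1938 0.086 ]
driver [0.4883 0.1998 0.086 ]
sqtop [0.6075 0.1887 0.13  ]
[ 0.5927 -0.152   0.115 ]
[ 0.5967 -0.2915  0.115 ]
[ 0.4883 -0.296   0.115 ]
[ 0.4836 -0.1566  0.115 ]
[ 0.5404 -0.2228  0.115 ]
tool shift [ 0.6299 -0.5832 -0.0286] len 0.8589 yaw now 0.3549 tilt [-6.0e-04  1.5e-03 -1.0e+00]
rotvec [-1.500e-03  4.000e-04  4.549e-01]
[[-0.    -0.957 -0.289  0.075]
 [ 1.    -0.     0.001 -0.001]
 [-0.001 -0.289  0.957 -0.143]
 [ 0.     0.     0.     1.   ]]
```

Request:
arm_command --plan '[{"x":0.029,"y":-0.027,"z":-0.004},{"x":0.029,"y":-0.027,"z":-0.004},{"x":0.029,"y":-0.027,"z":-0.004},{"x":0.029,"y":-0.027,"z":-0.004},{"x":0.029,"y":-0.027,"z":-0.004},{"x":0.029,"y":-0.027,"z":-0.004},{"x":0.029,"y":-0.027,"z":-0.004},{"x":0.029,"y":-0.027,"z":-0.002}]'

```text
validation failed for argument at $.pl...
```

Request:
arm_command --plan '[{"x":0.029,"y":-0.027},{"x":0.029,"y":-0.027},{"x":0.029,"y":-0.027},{"x":0.029,"y":-0.027},{"x":0.029,"y":-0.027},{"x":0.029,"y":-0.027},{"x":0.029,"y":-0.027},{"x":0.029,"y":-0.027}]'

```text
validation failed for argument at $.pl...
```

```bash
python3 - <<'E'
from h import *
goto((.56,.19,.24),-.1)
s=observe();print(s["tcp_pos"],s["time_s"])
E
```

```text
tool shift [ 0.5911 -0.6082 -0.0086] len 0.8482 yaw now 0.3549 tilt [-6.0e-04  1.5e-03 -1.0e+00]
rotvec [-1.500e-03  4.000e-04  4.549e-01]
[ 0.21702341 -0.58569187  0.23048345] 0.15
```

Request:
arm_command --plan '[{"x":0.029,"y":-0.027,"z":-0.004,"rx":0,"ry":0,"rz":0,"jaw":100},{"x":0.029,"y":-0.027,"z":-0.004,"rx":0,"ry":0,"rz":0,"jaw":100},{"x":0.029,"y":-0.027,"z":-0.004,"rx":0,"ry":0,"rz":0,"jaw":100},{"x":0.029,"y":-0.027,"z":-0.004,"rx":0,"ry":0,"rz":0,"jaw":100},{"x":0.029,"y":-0.027,"z":-0.004,"rx":0,"ry":0,"rz":0,"jaw":100},{"x":0.029,"y":-0.027,"z":-0.004,"rx":0,"ry":0,"rz":0,"jaw":100},{"x":0.029,"y":-0.027,"z":-0.004,"rx":0,"ry":0,"rz":0,"jaw":100},{"x":0.029,"y":-0.027,"z":-0.002,"rx":0,"ry":0,"rz":0,"jaw":100}]'

```text
time_s: 0.82
tcp_pos: [0.3601, -0.3011, 0.2617]
ee_rot: [0.0, 0.984, 0.176, 0.0]
contact_force: [1.2, -0.4, -0.1]
grip_width: 0.0853
```

Request:
arm_command --plan '[{"x":0.029,"y":-0.027,"z":0,"rx":0,"ry":0,"rz":0,"jaw":100},{"x":0.029,"y":-0.027,"z":0,"rx":0,"ry":0,"rz":0,"jaw":100},{"x":0.029,"y":-0.027,"z":0,"rx":0,"ry":0,"rz":0,"jaw":100},{"x":0.029,"y":-0.027,"z":0,"rx":0,"ry":0,"rz":0,"jaw":100},{"x":0.029,"y":-0.027,"z":0,"rx":0,"ry":0,"rz":0,"jaw":100},{"x":0.029,"y":-0.027,"z":0,"rx":0,"ry":0,"rz":0,"jaw":100},{"x":0.029,"y":-0.027,"z":0,"rx":0,"ry":0,"rz":0,"jaw":100},{"x":0.029,"y":-0.027,"z":0,"rx":0,"ry":0,"rz":0,"jaw":100}]'

```text
time_s: 1.48
tcp_pos: [0.5025, -0.0179, 0.2614]
ee_rot: [0.0, 0.984, 0.176, 0.0]
contact_force: [0.9, -1.3, 0.5]
grip_width: 0.0849
```

```bash
python3 - <<'E'
from h import *
goto((.58,.19,.24),-.1)
s=observe();print(s["tcp_pos"],s["time_s"])
E
```

```text
tool shift [ 0.1449 -0.1681  0.0214] len 0.2229 yaw now 0.3545 tilt [ 3.e-04 -1.e-04 -1.e+00]
rotvec [ 1.000e-04 -3.000e-04  4.545e-01]
[ 0.50250545 -0.01793798  0.261397  ] 1.4833
```

Request:
arm_command --plan '[{"x":0.024,"y":-0.028,"z":0.0035,"rx":0,"ry":0,"rz":0,"jaw":100},{"x":0.024,"y":-0.028,"z":0.0035,"rx":0,"ry":0,"rz":0,"jaw":100},{"x":0.024,"y":-0.028,"z":0.0035,"rx":0,"ry":0,"rz":0,"jaw":100},{"x":0.024,"y":-0.028,"z":0.0035,"rx":0,"ry":0,"rz":0,"jaw":100},{"x":0.024,"y":-0.028,"z":0.0035,"rx":0,"ry":0,"rz":0.11,"jaw":100},{"x":0.026,"y":-0.025,"z":0.0035,"rx":0,"ry":0,"rz":0.11,"jaw":100},{"x":0,"y":0,"z":0,"rx":0,"ry":0,"rz":0.11,"jaw":100},{"x":0,"y":0,"z":0,"rx":0,"ry":0,"rz":0.12,"jaw":100}]'

```text
time_s: 2.15
tcp_pos: [0.5846, 0.1868, 0.2384]
ee_rot: [-0.0, 0.999, -0.048, -0.002]
contact_force: [-0.5, -0.2, -0.2]
grip_width: 0.0854
```

```bash
python3 - <<'E'
from h import *
import pickle
c=cam("wrist");save(c,"w1.png");pickle.dump(c,open("w1.pkl","wb"))
goto((.6073,.1887,.14),-.1)
print(proj(c,(.6073,.1887,.13)))
E
```

```text
tool shift [ 0.0222 -0.0057  0.099 ] len 0.1016 yaw now -0.1073 tilt [-2.3e-03  5.0e-04 -1.0e+00]
rotvec [-0.0003  0.0023 -0.0073]
[279.64075644 177.97985734]
```

View pics/w1.png

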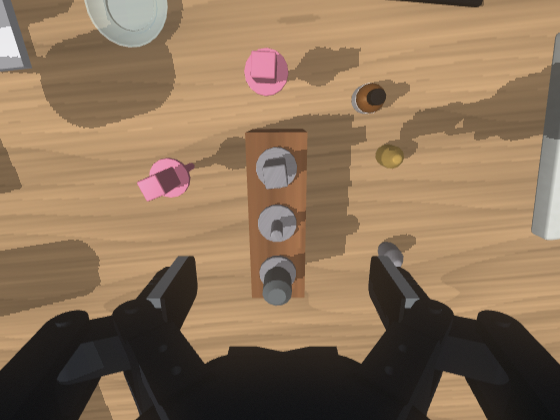

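The wrist view shows the drift at (276,168), the punch stem at (277,228) and the driver at (277,285), with the pink decoys beside them. I take the grip's angle from a crop.

```bash
python3 - <<'E'
from h import *
import pickle
c=pickle.load(open("w1.pkl","rb"));save(c,"w1c.png",(240,125,315,205),8)
E
```

```text
(no output)
```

View pics/w1c.png

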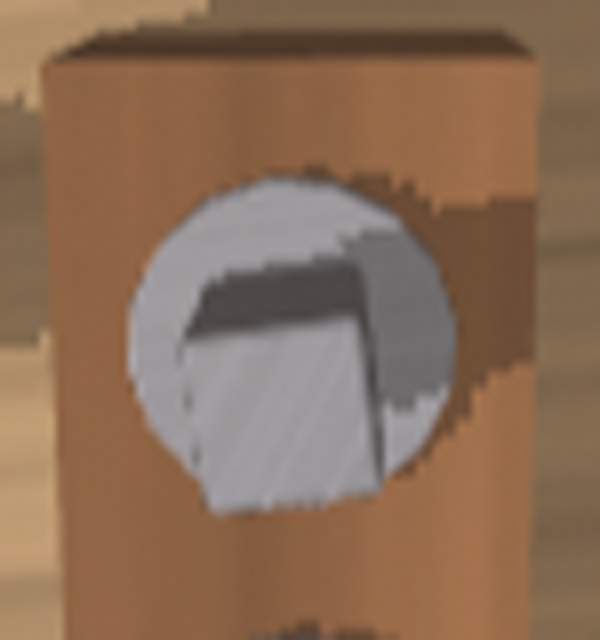

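```bash
python3 - <<'E'
from h import *
import pickle
c=pickle.load(open("w1.pkl","rb"))
P=np.array([plane(c,x/8+240,y/8+125,.13) for x,y in[(183,340),(358,318),(383,488),(212,515)]]);print(P.round(4))
a=P[1]-P[0]+P[2]-P[3];b=P[0]-P[3]+P[1]-P[2]
y1=np.arctan2(a[0],-a[1]);y2=np.arctan2(b[1],b[0]);print(y1,y2,P.mean(0))
print(plane(c,290/8+240,340/8+125,.086))
for y in [(y1+y2)/2]:
  goto((.6073,.1887,.16),y)
E
```

```text
[[0.6178 0.2021 0.13  ]
 [0.6183 0.1832 0.13  ]
 [0.5995 0.1823 0.13  ]
 [0.5983 0.2012 0.13  ]]
0.04699926685763762 0.049743441241133994 [0.60847848 0.19217964 0.13      ]
[0.60923435 0.19235049 0.086     ]
tool shift [ 0.0222 -0.0057  0.079 ] len 0.0822 yaw now -0.1073 tilt [-2.3e-03  5.0e-04 -1.0e+00]
rotvec [-0.0004  0.0023 -0.1557]
```

Request:
arm_command --plan '[{"x":0,"y":0,"z":0,"rx":0,"ry":0.002,"rz":-0.078,"jaw":100},{"x":0,"y":0,"z":0,"rx":0,"ry":0,"rz":-0.077,"jaw":100},{"x":0.012,"y":-0.0013,"z":0,"rx":0,"ry":0,"rz":0,"jaw":100},{"x":0.012,"y":-0.0013,"z":0.02,"rx":0,"ry":0,"rz":0,"jaw":100},{"x":0,"y":0,"z":0.03,"rx":0,"ry":0,"rz":0,"jaw":100},{"x":0,"y":0,"z":0.028,"rx":0,"ry":0,"rz":0,"jaw":100},{"x":0,"y":0,"z":0,"rx":0,"ry":0,"rz":0,"jaw":100},{"x":0,"y":0,"z":0,"rx":0,"ry":0,"rz":0,"jaw":100}]'

```text
time_s: 2.87
tcp_pos: [0.6082, 0.1868, 0.1613]
ee_rot: [0.001, 1.0, 0.031, -0.001]
contact_force: [-0.5, 0.1, 0.4]
grip_width: 0.0852
```

```bash
python3 - <<'E'
from h import *
import pickle
c=cam("wrist");save(c,"w2.png");pickle.dump(c,open("w2.pkl","wb"))
goto((.6083,.1905,.091),.048)
print(proj(c,(.6083,.1905,.13)),proj(c,(.6083,.1905,.086)))
save(c,"w2c.png",(200,120,370,260),4)
E
```

```text
tool shift [-0.001  -0.003   0.0724] len 0.0724 yaw now 0.0608 tilt [ 0.0021 -0.     -1.    ]
rotvec [ 0.0001 -0.0021  0.0128]
[279.08762846 237.25809429] [279.60179497 214.96722079]
```

View pics/w2c.png

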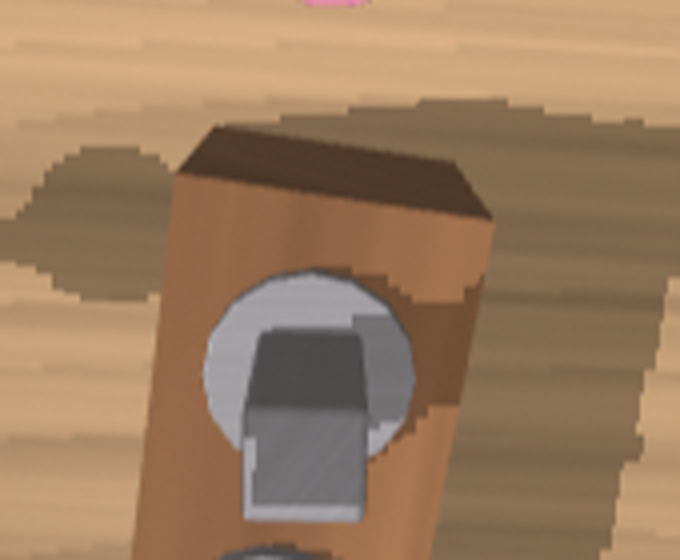

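Request:
arm_command --plan '[{"x":0,"y":-0.005,"z":0,"rx":0,"ry":-0.002,"rz":0.005,"jaw":100},{"x":0,"y":0,"z":0.02,"rx":0,"ry":0,"rz":0,"jaw":100},{"x":0,"y":0,"z":0.02,"rx":0,"ry":0,"rz":0,"jaw":100},{"x":0,"y":0,"z":0.02,"rx":0,"ry":0,"rz":0,"jaw":100},{"x":0,"y":0,"z":0.008,"rx":0,"ry":0,"rz":0,"jaw":100},{"x":0,"y":0,"z":0,"rx":0,"ry":0,"rz":0,"jaw":60},{"x":0,"y":0,"z":0,"rx":0,"ry":0,"rz":0,"jaw":45},{"x":0,"y":0,"z":0,"rx":0,"ry":0,"rz":0,"jaw":40}]' --squeeze 30

```text
time_s: 3.58
tcp_pos: [0.61, 0.1935, 0.0966]
ee_rot: [-0.0, 1.0, 0.027, 0.001]
contact_force: [0.5, -0.8, -0.2]
grip_width: 0.0516
```

```bash
python3 - <<'E'
from h import *
c=cam("wrist");save(c,"w3.png")
goto((.609,.192,.093),.056)
E
```

```text
tool shift [-0.001   0.0014  0.0035] len 0.0039 yaw now 0.0549 tilt [ 2.9e-03  9.0e-04 -1.0e+00]
rotvec [-0.0007 -0.0029 -0.0011]
```

View pics/w3.png

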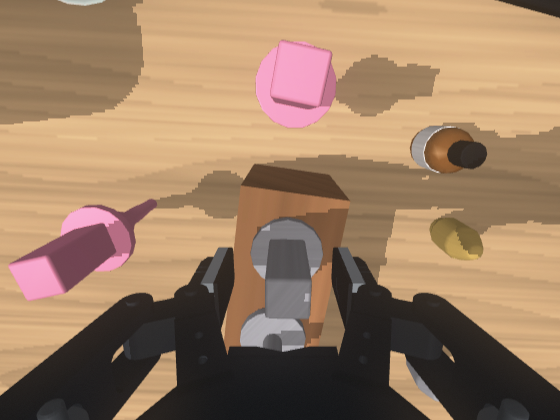

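The fingers straddle the grip at about (288,285), roughly centred. Closing.

Request:
arm_command --plan '[{"x":0,"y":0.001,"z":0.003,"rx":0,"ry":0,"rz":0,"jaw":35},{"x":0,"y":0,"z":0,"rx":0,"ry":0,"rz":0,"jaw":28},{"x":0,"y":0,"z":0,"rx":0,"ry":0,"rz":0,"jaw":24},{"x":0,"y":0,"z":0,"rx":0,"ry":0,"rz":0,"jaw":20},{"x":0,"y":0,"z":0,"rx":0,"ry":0,"rz":0,"jaw":10},{"x":0,"y":0,"z":0,"rx":0,"ry":0,"rz":0,"jaw":5},{"x":0,"y":0,"z":0,"rx":0,"ry":0,"rz":0,"jaw":0},{"x":0,"y":0,"z":0,"rx":0,"ry":0,"rz":0,"jaw":0}]' --squeeze 60

```text
time_s: 4.3
tcp_pos: [0.6092, 0.1915, 0.0918]
ee_rot: [0.0, 1.0, 0.027, 0.0]
contact_force: [-1.1, -2.3, 4.9]
grip_width: 0.0193
```

```bash
python3 - <<'E'
from h import *
s=observe();print(s["contact_force"],s["wrist_torque"],s["tcp_pos"],s["grip_width"])
E
```

```text
[-1.09931272 -2.28508766  4.86585063] [-0.58378215  0.19844132 -0.0108524 ] [0.60923982 0.19149312 0.09182473] 0.019316817250631734
```

Request:
arm_command --plan '[{"x":0,"y":0,"z":-0.005,"rx":0,"ry":0,"rz":0,"jaw":0},{"x":0,"y":0,"z":-0.012,"rx":0,"ry":0,"rz":0,"jaw":0},{"x":0,"y":0,"z":-0.02,"rx":0,"ry":0,"rz":0,"jaw":0},{"x":0,"y":0,"z":-0.025,"rx":0,"ry":0,"rz":0,"jaw":0},{"x":0,"y":0,"z":-0.025,"rx":0,"ry":0,"rz":0,"jaw":0},{"x":0,"y":0,"z":-0.025,"rx":0,"ry":0,"rz":0,"jaw":0},{"x":0,"y":0,"z":-0.023,"rx":0,"ry":0,"rz":0,"jaw":0},{"x":0,"y":0,"z":-0.015,"rx":0,"ry":0,"rz":0,"jaw":0}]'

```text
time_s: 4.97
tcp_pos: [0.609, 0.1927, 0.2448]
ee_rot: [-0.001, 1.0, 0.028, 0.001]
contact_force: [0.2, 0.4, -2.7]
grip_width: 0.0192
```

```bash
python3 - <<'E'
from h import *
import pickle
for n in("wrist","scene"):
  c=cam(n);save(c,n+"4.png");pickle.dump(c,open(n+"4.pkl","wb"))
s=observe();print(s["contact_force"],s["grip_width"],s["tcp_pos"])
goto((.5404,-.2228,.234),.035)
E
```

```text
[ 1.02508128 -0.13469236 -3.30041889] 0.019160477376287517 [0.60982999 0.19308371 0.24519364]
tool shift [-0.0925  0.4114  0.0099] len 0.4218 yaw now 0.0555 tilt [ 0.0051  0.0022 -1.    ]
rotvec [-0.0019 -0.0052  0.0205]
```

View pics/wrist4.png

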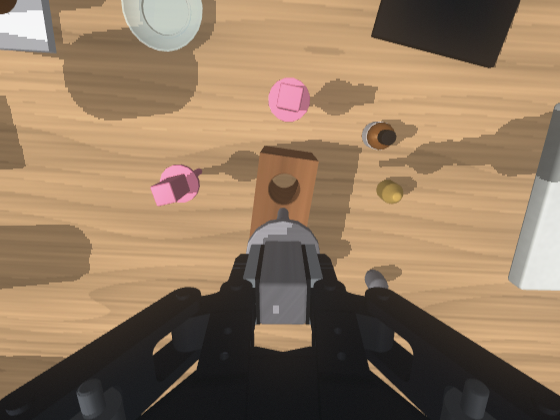

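View pics/scene4.png

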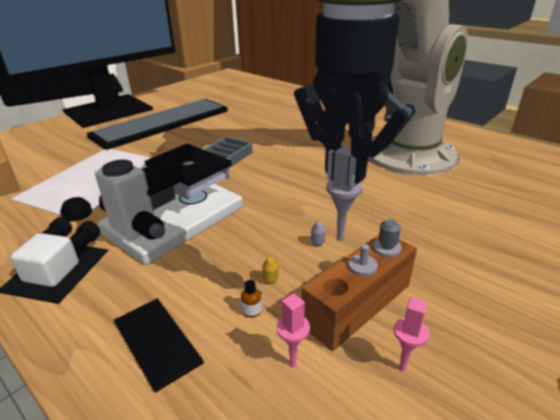

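```bash
python3 - <<'E'
from h import *
import pickle
c=pickle.load(open("wrist4.pkl","rb"));save(c,"w4c.png",(230,170,340,270),6)
H=np.linalg.inv(c["hand_eye"])
for z in(.084,.072,.012,.006,-.038):
  q=H@np.array([0,0,z,1]);print(z,c["cx"]+c["f"]*q[0]/q[2],c["cy"]+c["f"]*q[1]/q[2],q[2]/c["f"])
s=pickle.load(open("scene4.pkl","rb"));save(s,"s4c.png",(300,130,390,250),5)
for z in(.161,.233,.239,.283): print(proj(s,(.6093,.1925,z)))
E
```

```text
0.084 284.31661119642763 211.9621663701646 0.0008090416278511565
0.072 284.42061237389 216.81929447887734 0.000770054704715705
0.012 285.152122918525 250.9827579593876 0.0005751200890384477
0.006 285.25350451339375 255.71754468159816 0.000555626627470722
-0.038 286.28962764428394 304.10721589425873 0.00041267457597406665
[338.94812085 239.65112164]
[342.78589847 190.61954758]
[343.13478988 186.1620993 ]
[345.85049969 151.46610073]
```

View pics/w4c.png

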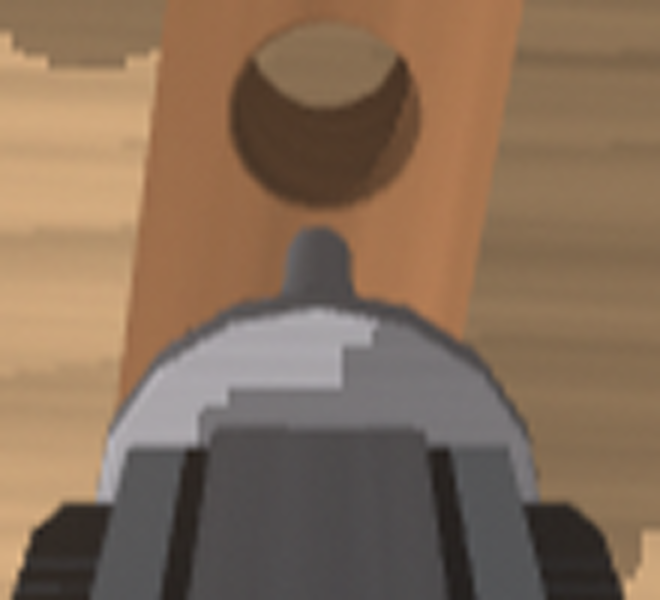

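View pics/s4c.png

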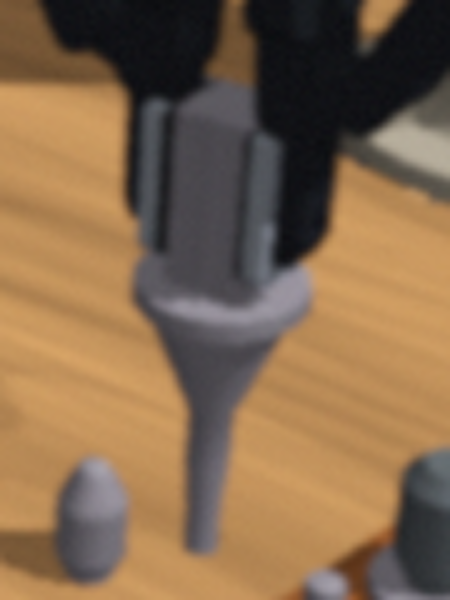

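The drift is lifted and hangs upright in the fingers: tip at wrist (283,213) against (284,212) expected, and scene (340,239) against (339,240). Now to the stage.

Request:
arm_command --plan '[{"x":-0.009,"y":0.02,"z":0,"rx":0,"ry":-0.004,"rz":0.02,"jaw":0},{"x":-0.01,"y":0.037,"z":0,"rx":0,"ry":0,"rz":0,"jaw":0},{"x":-0.012,"y":0.037,"z":0,"rx":0,"ry":0,"rz":0,"jaw":0},{"x":-0.012,"y":0.037,"z":0,"rx":0,"ry":0,"rz":0,"jaw":0},{"x":-0.012,"y":0.037,"z":0,"rx":0,"ry":0,"rz":0,"jaw":0},{"x":-0.012,"y":0.037,"z":0,"rx":0,"ry":0,"rz":0,"jaw":0},{"x":-0.012,"y":0.037,"z":0,"rx":0,"ry":0,"rz":0,"jaw":0},{"x":-0.012,"y":0.037,"z":0,"rx":0,"ry":0,"rz":0,"jaw":0}]'

```text
time_s: 5.73
tcp_pos: [0.5265, -0.0917, 0.2404]
ee_rot: [-0.0, 1.0, 0.018, -0.003]
contact_force: [1.4, -1.5, -3.3]
grip_width: 0.0193
```

Request:
arm_command --plan '[{"x":-0.01,"y":0.037,"z":0,"rx":0,"ry":0,"rz":0,"jaw":0},{"x":-0.01,"y":0.037,"z":0,"rx":0,"ry":0,"rz":0,"jaw":0},{"x":-0.01,"y":0.037,"z":0,"rx":0,"ry":0,"rz":0,"jaw":0},{"x":-0.01,"y":0.015,"z":0,"rx":0,"ry":0,"rz":0,"jaw":0},{"x":0,"y":0,"z":0,"rx":0,"ry":0,"rz":0,"jaw":0},{"x":0,"y":0,"z":0,"rx":0,"ry":0,"rz":0,"jaw":0},{"x":0,"y":0,"z":0,"rx":0,"ry":0,"rz":0,"jaw":0},{"x":0,"y":0,"z":0,"rx":0,"ry":0,"rz":0,"jaw":0}]'

```text
time_s: 6.4
tcp_pos: [0.4929, -0.2158, 0.2414]
ee_rot: [-0.0, 1.0, 0.019, -0.002]
contact_force: [0.4, -0.2, -2.9]
grip_width: 0.0192
```

```bash
python3 - <<'E'
from h import *
import pickle
P=[]
c=cam("wrist");save(c,"w5.png");pickle.dump(c,open("w5.pkl","wb"))
goto((.5404,-.2228,.234),.035)
s=observe();print(s["tcp_pos"],s["contact_force"])
print(proj(c,(.5404,-.2228,.115)))
E
```

```text
tool shift [0.0471 0.0087 0.0074] len 0.0485 yaw now 0.0377 tilt [-4.3e-03  4.0e-04 -1.0e+00]
rotvec [-0.0006  0.0042  0.0027]
[ 0.49299419 -0.21587437  0.24160796] [-0.65936324 -0.05852285 -3.22501618]
[293.99846287 146.84066831]
```

View pics/w5.png

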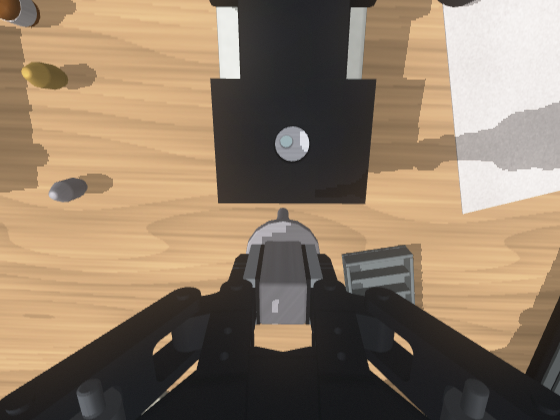

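The hole is at (292,144), and the carriage's hole shows inside it as a small bluish disc near (286,141). I measure both.

```bash
python3 - <<'E'
from h import *
import pickle
c=pickle.load(open("w5.pkl","rb"));save(c,"w5c.png",(262,114,322,174),10)
g=cv2.cvtColor(c["frame"],cv2.COLOR_RGB2GRAY)
m=np.zeros_like(g);m[115:175,262:325]=(g[115:175,262:325]>85)
n,l,st,ce=cv2.connectedComponentsWithStats(m);print(st,ce)
k=np.argmax(st[1:,4])+1
cn=max(cv2.findContours((l==k).astype(np.uint8),0,cv2.CHAIN_APPROX_NONE)[0],key=len)
e=cv2.fitEllipse(cn);print(e, plane(c,*e[0],.115))
print(g[132:156,272:312])
E
```

```text
[[     0      0    560    420 234246]
 [   275    126     34     36    954]] [[279.44999701 209.76982318]
 [291.77777778 143.24737945]]
((291.7711181640625, 143.2484130859375), (33.406288146972656, 34.52521896362305), 24.764942169189453) [ 0.54349659 -0.22065043  0.115     ]
[[ 42  42  42  42  41  40  35  94 152 151 152 152 152 152 151 151 151 152
  152 152 152 152 152 151 152 152 151 154 221 221 221 221 219  87  37  40
   40  40  40  40]
 [ 42  40  41  41  41  36  89 138 154 153 153 154 154 153 154 154 154 154
  153 153 154 154 154 154 154 154 155 157 223 223 223 222 222 180  90  36
   39  39  39  40]
 [ 42  41  41  42  38  68 141 157 157 158 157 152 152 147 147 149 149 155
  157 158 157 158 158 158 158 158 157 160 226 226 225 225 225 225 183  93
   37  40  39  40]
 [ 41  41  41  40  49 124 155 154 155 154 151 149 150 154 154 151 151 147
  151 156 156 157 157 156 157 157 157 159 224 225 224 225 225 225 224 127
   35  39  40  40]
 [ 41  42  42  37  75 151 150 151 151 146 148 162 162 172 172 167 167 156
  146 148 152 153 153 153 153 153 153 155 221 221 221 221 221 222 221 175
   34  3
[... 2484 characters left out ...]
 197 196 138
   32  36  39  40]
 [ 42  41  41  32  34 128 150 151 151 151 150 150 150 150 152 151 151 151
  151 151 151 151 151 151 151 151 151 151 151 151 152 151 152 151 126  57
   34  38  41  41]
 [ 42  40  42  39  30  67 125 151 150 150 150 151 151 151 151 151 152 152
  152 152 151 152 151 152 152 152 151 152 152 153 152 152 152 137  65  30
   36  40  40  40]
 [ 41  41  41  41  33  29  69 139 155 154 154 155 155 154 155 155 155 155
  156 156 155 156 156 155 156 156 156 156 156 157 156 156 155  92  30  34
   39  41  41  41]
 [ 41  40  41  41  38  33  31  95 155 155 155 156 157 155 157 155 156 156
  157 156 156 156 156 157 157 156 157 157 156 157 157 157 124  30  33  37
   40  40  40  42]]
```

View pics/w5c.png

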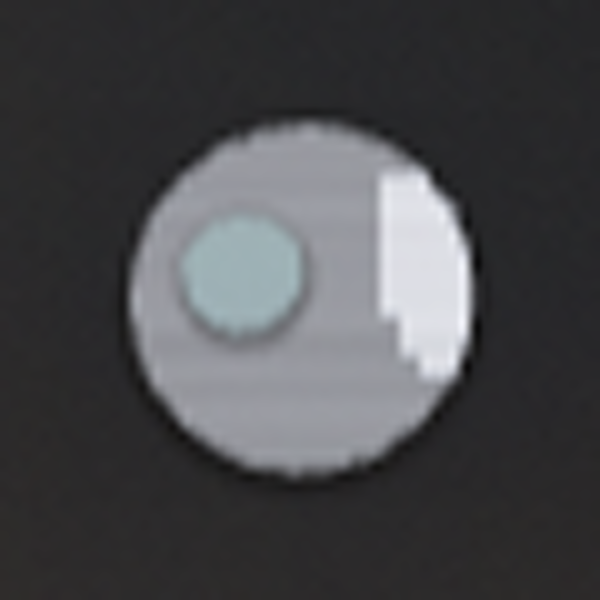

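```bash
python3 - <<'E'
from h import *
import pickle
c=pickle.load(open("w5.pkl","rb"))
A=plane(c,291.8,143.3,.115);B=plane(c,285.9,140.9,.084);print(A,B,B-A)
# stage axes yaw ~ .035
y=.035; d=(B-A)[:2]; print(d@[np.cos(y),np.sin(y)],d@[-np.sin(y),np.cos(y)])
p=c["pose"];print("tilt",p[:3,2])
# plate corners in wrist image
for u,v in [(210.5,79),(376,79),(365,202.5),(218,202.5)]: print(plane(c,u,v,.115).round(4))
# tool offset to hole A in tool coords, from tip seen at 283.3,213.4 depth
H=np.array(c["hand_eye"])
def toolpt(u,v,z):
    d=H[:3,:3]@np.array([(u-c["cx"])/c["f"],(v-c["cy"])/c["f"],1]);o=H[:3,3];return o+d*(z-o[2])/d[2]
zt=.2414
print(toolpt(291.8,143.3,zt-.115),toolpt(285.9,140.9,zt-.084),toolpt(283.3,213.4,.084))
save(c,"w5n.png",(262,190,302,230),12)
E
```

```text
[ 0.54345217 -0.22067842  0.115     ] [ 0.54278262 -0.21575203  0.084     ] [-0.00066955  0.00492638 -0.031     ]
-0.000496747529939541 0.0049467942913864055
tilt [-0.29324897 -0.01076818 -0.95597547]
[ 0.5941 -0.1497  0.115 ]
[ 0.5993 -0.2891  0.115 ]
[ 0.4908 -0.2928  0.115 ]
[ 0.4855 -0.1531  0.115 ]
[0.05085613 0.00690103 0.1264    ] [0.05051201 0.00197652 0.1574    ] [-0.00125276 -0.00083272  0.084     ]
```

View pics/w5n.png

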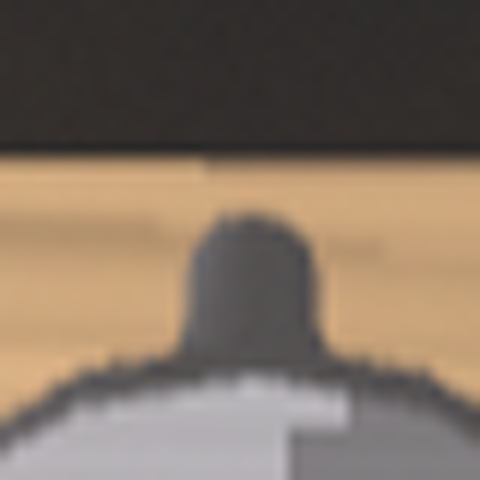

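Request:
arm_command --plan '[{"x":0.013,"y":0.0007,"z":0,"rx":0,"ry":0,"rz":0,"jaw":0},{"x":0.013,"y":0.0007,"z":0,"rx":0,"ry":0,"rz":0,"jaw":0},{"x":0.013,"y":0.0007,"z":0,"rx":0,"ry":0,"rz":0,"jaw":0},{"x":0.013,"y":0.0007,"z":0,"rx":0,"ry":0,"rz":0,"jaw":0},{"x":0,"y":0,"z":0.015,"rx":0,"ry":0,"rz":0,"jaw":0},{"x":0,"y":0,"z":0.013,"rx":0,"ry":0,"rz":0,"jaw":0},{"x":0,"y":0,"z":0,"rx":0,"ry":0,"rz":0,"jaw":0},{"x":0,"y":0,"z":0,"rx":0,"ry":0,"rz":0,"jaw":0}]'

```text
time_s: 7.12
tcp_pos: [0.5443, -0.2176, 0.2131]
ee_rot: [-0.0, 1.0, 0.018, -0.003]
contact_force: [-1.0, 0.0, -2.6]
grip_width: 0.0189
```

```bash
python3 - <<'E'
from h import *
import pickle
L=[];F=[]
for i in range(3):
  for n in("wrist","top","scene"):
    c=cam(n); s=observe();q=s["ee_rot"];M=R.from_quat([q[1],q[2],q[3],q[0]]).as_matrix();L.append(np.r_[s["tcp_pos"],M[:,2],np.arctan2(M[1,0],M[0,0])]);F.append(s["contact_force"])
    if i==2: save(c,n+"6.png"); pickle.dump(c,open(n+"6.pkl","wb"))
print(np.mean(L,0).round(4),np.std(L,0).round(4),np.mean(F,0),np.std(F,0))
c=pickle.load(open("scene6.pkl","rb"));save(c,"s6c.png",(100,60,260,230),4)
c=pickle.load(open("wrist6.pkl","rb"));save(c,"w6c.png",(220,130,350,260),5)
E
```

```text
[ 5.448e-01 -2.185e-01  2.145e-01 -2.900e-03 -7.000e-04 -1.000e+00
  3.510e-02] [0.0002 0.0003 0.0003 0.0005 0.0003 0.     0.0005] [-0.10958946  0.1910687  -2.80609866] [0.31030747 0.44987412 0.67726697]
```

View pics/s6c.png

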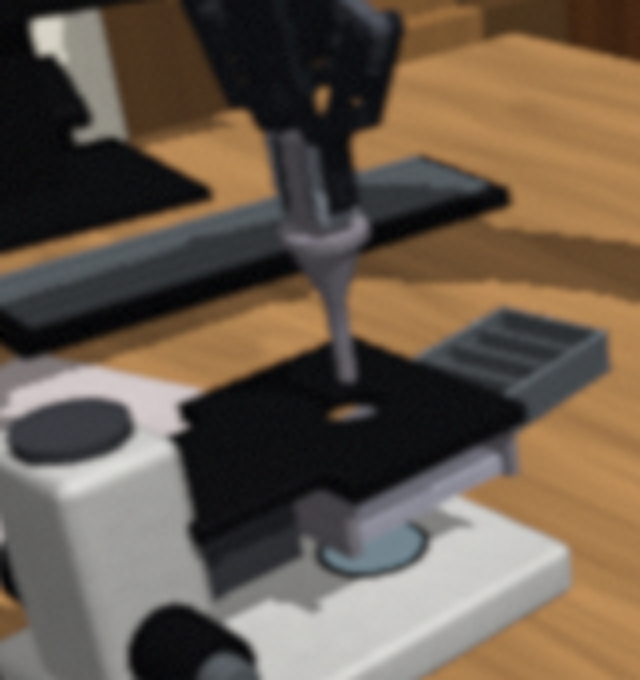

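View pics/w6c.png

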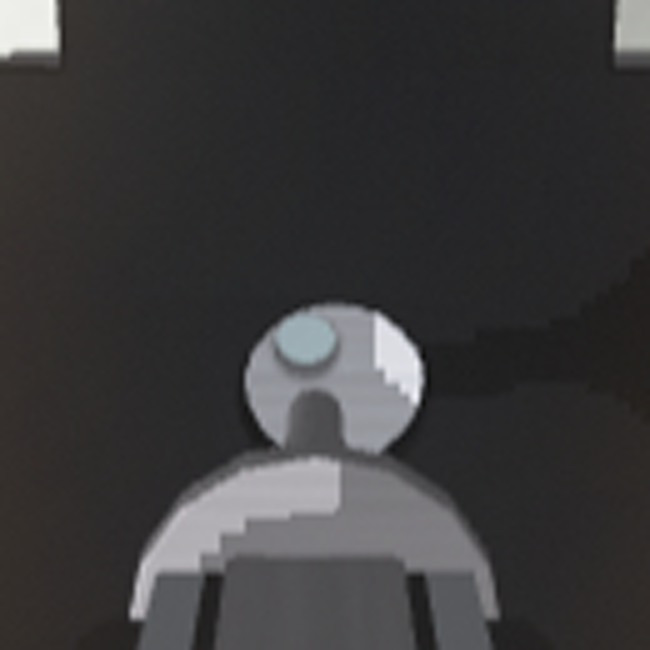

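```bash
python3 - <<'E'
from h import *
import pickle
c=pickle.load(open("wrist6.pkl","rb"))
H=np.array(c["hand_eye"])
def toolpt(u,v,z):
    u=u/5+220-.4;v=v/5+130-.4
    d=H[:3,:3]@np.array([(u-c["cx"])/c["f"],(v-c["cy"])/c["f"],1]);o=H[:3,3];return (o+d*(z-o[2])/d[2]).round(4)
zt=.2145
print("stage",toolpt(335,389,zt-.115),"carr",toolpt(305.5,341,zt-.084),"tip",toolpt(316,390+26,.084))
E
```

```text
stage [-0.001   0.0021  0.0995] carr [-0.001  -0.0032  0.1305] tip [-0.0007 -0.0012  0.084 ]
```

Request:
arm_command --plan '[{"x":0,"y":-0.002,"z":0,"rx":0,"ry":0.003,"rz":0,"jaw":0},{"x":0,"y":0,"z":0.01,"rx":0,"ry":0,"rz":0,"jaw":0},{"x":0,"y":0,"z":0.01,"rx":0,"ry":0,"rz":0,"jaw":0},{"x":0,"y":0,"z":0.01,"rx":0,"ry":0,"rz":0,"jaw":0},{"x":0,"y":0,"z":0.008,"rx":0,"ry":0,"rz":0,"jaw":0},{"x":0,"y":0,"z":0.004,"rx":0,"ry":0,"rz":0,"jaw":0},{"x":0,"y":0,"z":0,"rx":0,"ry":0,"rz":0,"jaw":0},{"x":0,"y":0,"z":0,"rx":0,"ry":0,"rz":0,"jaw":0}]'

```text
time_s: 8.23
tcp_pos: [0.5443, -0.2166, 0.1714]
ee_rot: [-0.0, 1.0, 0.017, -0.001]
contact_force: [0.1, -0.4, -3.0]
grip_width: 0.0194
```

Request:
arm_command --plan '[{"x":0,"y":0,"z":0.001,"rx":0,"ry":0,"rz":0,"jaw":0},{"x":0,"y":0,"z":0.001,"rx":0,"ry":0,"rz":0,"jaw":0},{"x":0,"y":0,"z":0.001,"rx":0,"ry":0,"rz":0,"jaw":0},{"x":0,"y":0,"z":0.001,"rx":0,"ry":0,"rz":0,"jaw":0},{"x":0,"y":0,"z":0,"rx":0,"ry":0,"rz":0,"jaw":0},{"x":0,"y":0,"z":0,"rx":0,"ry":0,"rz":0,"jaw":0},{"x":0,"y":0,"z":0,"rx":0,"ry":0,"rz":0,"jaw":0},{"x":0,"y":0,"z":0,"rx":0,"ry":0,"rz":0,"jaw":0}]'

```text
time_s: 8.9
tcp_pos: [0.5444, -0.2167, 0.1678]
ee_rot: [0.0, 1.0, 0.017, -0.0]
contact_force: [0.2, 0.8, -3.9]
grip_width: 0.0193
```

Request:
arm_command --plan '[{"x":0,"y":0,"z":0.001,"rx":0,"ry":0,"rz":0,"jaw":0},{"x":0,"y":0,"z":0.001,"rx":0,"ry":0,"rz":0,"jaw":0},{"x":0,"y":0,"z":0.0005,"rx":0,"ry":0,"rz":0,"jaw":0},{"x":0,"y":0,"z":0,"rx":0,"ry":0,"rz":0,"jaw":0},{"x":0,"y":0,"z":0,"rx":0,"ry":0,"rz":0,"jaw":0},{"x":0,"y":0,"z":0,"rx":0,"ry":0,"rz":0,"jaw":0},{"x":0,"y":0,"z":0,"rx":0,"ry":0,"rz":0,"jaw":0},{"x":0,"y":0,"z":0,"rx":0,"ry":0,"rz":0,"jaw":0}]'

```text
time_s: 9.57
tcp_pos: [0.5442, -0.2167, 0.1651]
ee_rot: [0.0, 1.0, 0.017, -0.001]
contact_force: [-1.8, 0.0, -3.0]
grip_width: 0.0191
```

Request:
arm_command --plan '[{"x":0,"y":0,"z":0.001,"rx":0,"ry":0,"rz":0,"jaw":0},{"x":0,"y":0,"z":0.001,"rx":0,"ry":0,"rz":0,"jaw":0},{"x":0,"y":0,"z":0,"rx":0,"ry":0,"rz":0,"jaw":0},{"x":0,"y":0,"z":0,"rx":0,"ry":0,"rz":0,"jaw":0},{"x":0,"y":0,"z":0,"rx":0,"ry":0,"rz":0,"jaw":0},{"x":0,"y":0,"z":0,"rx":0,"ry":0,"rz":0,"jaw":0},{"x":0,"y":0,"z":0,"rx":0,"ry":0,"rz":0,"jaw":0},{"x":0,"y":0,"z":0,"rx":0,"ry":0,"rz":0,"jaw":0}]'

```text
time_s: 10.23
tcp_pos: [0.5442, -0.2167, 0.1631]
ee_rot: [0.0, 1.0, 0.017, -0.001]
contact_force: [-1.2, -0.8, -4.3]
grip_width: 0.0191
```

No resistance past the carriage's top, so the nose looks to be in. I continue gently.

Request:
arm_command --plan '[{"x":0,"y":0,"z":0.001,"rx":0,"ry":0,"rz":0,"jaw":0},{"x":0,"y":0,"z":0.001,"rx":0,"ry":0,"rz":0,"jaw":0},{"x":0,"y":0,"z":0.001,"rx":0,"ry":0,"rz":0,"jaw":0},{"x":0,"y":0,"z":0.001,"rx":0,"ry":0,"rz":0,"jaw":0},{"x":0,"y":0,"z":0,"rx":0,"ry":0,"rz":0,"jaw":0},{"x":0,"y":0,"z":0,"rx":0,"ry":0,"rz":0,"jaw":0},{"x":0,"y":0,"z":0,"rx":0,"ry":0,"rz":0,"jaw":0},{"x":0,"y":0,"z":0,"rx":0,"ry":0,"rz":0,"jaw":0}]'

```text
time_s: 10.9
tcp_pos: [0.5442, -0.2167, 0.1591]
ee_rot: [0.0, 1.0, 0.017, -0.001]
contact_force: [-2.2, -0.7, -4.3]
grip_width: 0.0192
```

```bash
cat >> h.py <<'E'
def stat(n=6):
    L=[];F=[];T=[]
    for i in range(n):
        imaging.camera("wrist");s=observe();q=s["ee_rot"];M=R.from_quat([q[1],q[2],q[3],q[0]]).as_matrix();L.append(np.r_[s["tcp_pos"],M[:2,2],np.arctan2(M[1,0],M[0,0])]);F.append(s["contact_force"]);T.append(s["wrist_torque"])
    print("pos,tilt,yaw",np.mean(L,0).round(4),"F",np.mean(F,0).round(2),"T",np.mean(T,0).round(3),"t",s["time_s"],"w",s["grip_width"])
E
python3 - <<'E'
from h import *
stat()
c=cam("scene");save(c,"s7.png",(100,60,260,230),4);c=cam("wrist");save(c,"w7.png",(220,130,350,260),5)
E
```

```text
pos,tilt,yaw [ 5.443e-01 -2.167e-01  1.591e-01 -1.200e-03 -1.000e-04  3.480e-02] F [-1.71 -0.9  -3.85] T [-0.326  0.587 -0.015] t 11.2 w 0.01914234422485189
```

View pics/s7.png

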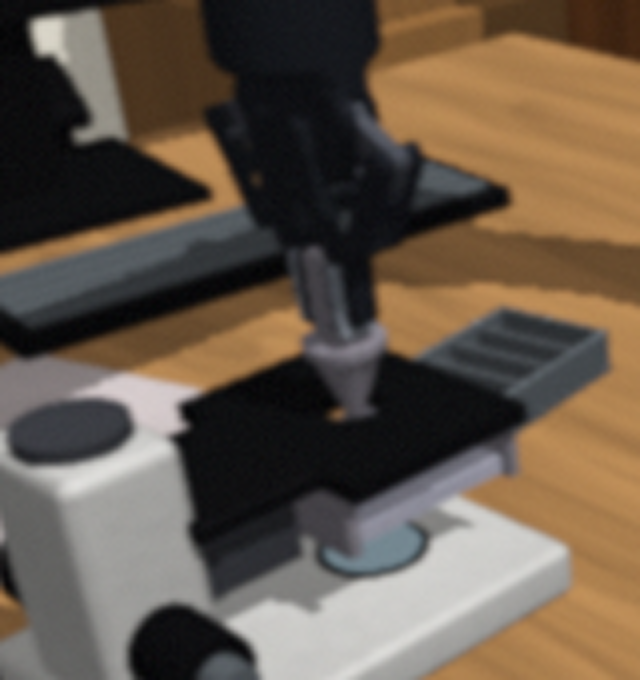

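View pics/w7.png

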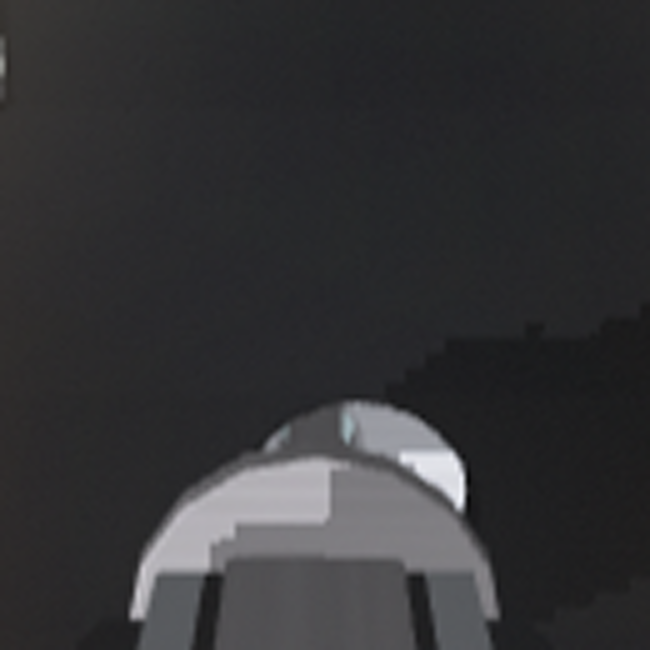

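The bluish slivers on both sides of the nose (crop (285,432) and (349,425)) show it is inside the carriage's hole. A slight −x force tells me to ease off in x. Next I start pulling the carriage towards the axis.

Request:
arm_command --plan '[{"x":-0.0008,"y":0,"z":0,"rx":0,"ry":0,"rz":0,"jaw":0},{"x":0,"y":0.0005,"z":0.001,"rx":0,"ry":0,"rz":0,"jaw":0},{"x":0,"y":0.0005,"z":0,"rx":0,"ry":0,"rz":0,"jaw":0},{"x":0,"y":0.0005,"z":0.001,"rx":0,"ry":0,"rz":0,"jaw":0},{"x":0,"y":0.0005,"z":0,"rx":0,"ry":0,"rz":0,"jaw":0},{"x":0,"y":0.0005,"z":0,"rx":0,"ry":0,"rz":0,"jaw":0},{"x":0,"y":0,"z":0,"rx":0,"ry":0,"rz":0,"jaw":0},{"x":0,"y":0,"z":0,"rx":0,"ry":0,"rz":0,"jaw":0}]'

```text
time_s: 11.97
tcp_pos: [0.5438, -0.2184, 0.1572]
ee_rot: [-0.0, 1.0, 0.018, -0.001]
contact_force: [-1.8, 3.8, -2.8]
grip_width: 0.0193
```

```bash
python3 - <<'E'
from h import *
stat()
E
```

```text
pos,tilt,yaw [ 5.437e-01 -2.186e-01  1.572e-01 -1.000e-03  5.000e-04  3.540e-02] F [-1.16  3.76 -2.41] T [ 1.214  0.313 -0.002] t 12.2667 w 0.019624469218370348
```

Request:
arm_command --plan '[{"x":-0.0006,"y":0.0005,"z":0,"rx":0,"ry":0,"rz":0,"jaw":0},{"x":0,"y":0.0005,"z":0.001,"rx":0,"ry":0,"rz":0,"jaw":0},{"x":0,"y":0.0005,"z":0.001,"rx":0,"ry":0,"rz":0,"jaw":0},{"x":0,"y":0.0005,"z":0.001,"rx":0,"ry":0,"rz":0,"jaw":0},{"x":0,"y":0.0005,"z":0.001,"rx":0,"ry":0,"rz":0,"jaw":0},{"x":0,"y":0.0005,"z":0,"rx":0,"ry":0,"rz":0,"jaw":0},{"x":0,"y":0,"z":0,"rx":0,"ry":0,"rz":0,"jaw":0},{"x":0,"y":0,"z":0,"rx":0,"ry":0,"rz":0,"jaw":0}]'

```text
time_s: 12.93
tcp_pos: [0.5431, -0.2224, 0.1531]
ee_rot: [0.0, 1.0, 0.017, -0.001]
contact_force: [-0.7, 4.0, -2.4]
grip_width: 0.0193
```

```bash
python3 - <<'E'
from h import *
stat()
c=cam("wrist");save(c,"w8.png",(220,180,350,260),5)
c=cam("top");save(c,"t8.png",(365,100,475,255),4)
E
```

```text
pos,tilt,yaw [ 5.431e-01 -2.223e-01  1.531e-01 -1.000e-03 -3.000e-04  3.470e-02] F [-0.05  2.88 -3.63] T [0.95  0.016 0.032] t 13.2333 w 0.019504514523067437
```

View pics/w8.png

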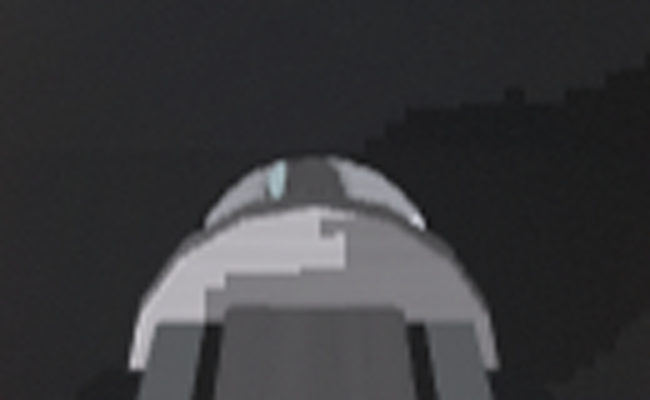

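The hole's arc, the shank and the collar are all centred near crop column 314. I go down.

Request:
arm_command --plan '[{"x":0,"y":0,"z":0.001,"rx":0,"ry":0.001,"rz":0,"jaw":0},{"x":0,"y":0,"z":0.001,"rx":0,"ry":0,"rz":0,"jaw":0},{"x":0,"y":0,"z":0.001,"rx":0,"ry":0,"rz":0,"jaw":0},{"x":0,"y":0,"z":0.001,"rx":0,"ry":0,"rz":0,"jaw":0},{"x":0,"y":0,"z":0.001,"rx":0,"ry":0,"rz":0,"jaw":0},{"x":0,"y":0,"z":0.001,"rx":0,"ry":0,"rz":0,"jaw":0},{"x":0,"y":0,"z":0.001,"rx":0,"ry":0,"rz":0,"jaw":0},{"x":0,"y":0,"z":0,"rx":0,"ry":0,"rz":0,"jaw":0}]'

```text
time_s: 14.0
tcp_pos: [0.5431, -0.2223, 0.146]
ee_rot: [0.0, 1.0, 0.017, -0.0]
contact_force: [-0.3, 2.8, -2.2]
grip_width: 0.0192
```

Request:
arm_command --plan '[{"x":0,"y":0,"z":0.001,"rx":0,"ry":0,"rz":0,"jaw":0},{"x":0,"y":0,"z":0.001,"rx":0,"ry":0,"rz":0,"jaw":0},{"x":0,"y":0,"z":0.001,"rx":0,"ry":0,"rz":0,"jaw":0},{"x":0,"y":0,"z":0.001,"rx":0,"ry":0,"rz":0,"jaw":0},{"x":0,"y":0,"z":0.001,"rx":0,"ry":0,"rz":0,"jaw":0},{"x":0,"y":0,"z":0.001,"rx":0,"ry":0,"rz":0,"jaw":0},{"x":0,"y":0,"z":0.001,"rx":0,"ry":0,"rz":0,"jaw":0},{"x":0,"y":0,"z":0,"rx":0,"ry":0,"rz":0,"jaw":0}]'

```text
time_s: 14.67
tcp_pos: [0.5431, -0.2222, 0.139]
ee_rot: [0.0, 1.0, 0.017, -0.0]
contact_force: [-0.2, 2.5, -3.2]
grip_width: 0.0195
```

```bash
python3 - <<'E'
from h import *
stat()
E
```

```text
pos,tilt,yaw [ 5.430e-01 -2.223e-01  1.390e-01 -2.000e-04 -1.000e-04  3.480e-02] F [ 0.26  2.56 -4.33] T [0.66  0.004 0.011] t 14.9667 w 0.019155419596917748
```

Request:
arm_command --plan '[{"x":0,"y":0,"z":0.001,"rx":0,"ry":0,"rz":0,"jaw":0},{"x":0,"y":0,"z":0.001,"rx":0,"ry":0,"rz":0,"jaw":0},{"x":0,"y":0,"z":0.001,"rx":0,"ry":0,"rz":0,"jaw":0},{"x":0,"y":0,"z":0.001,"rx":0,"ry":0,"rz":0,"jaw":0},{"x":0,"y":0,"z":0.001,"rx":0,"ry":0,"rz":0,"jaw":0},{"x":0,"y":0,"z":0.001,"rx":0,"ry":0,"rz":0,"jaw":0},{"x":0,"y":0,"z":0,"rx":0,"ry":0,"rz":0,"jaw":0},{"x":0,"y":0,"z":0,"rx":0,"ry":0,"rz":0,"jaw":0}]'

```text
time_s: 15.63
tcp_pos: [0.5431, -0.2222, 0.133]
ee_rot: [0.0, 1.0, 0.017, -0.0]
contact_force: [-0.7, 2.9, -3.2]
grip_width: 0.0196
```

```bash
python3 - <<'E'
from h import *
stat()
c=cam("scene");save(c,"s9.png",(130,80,230,190),6)
E
```

```text
pos,tilt,yaw [ 5.431e-01 -2.222e-01  1.331e-01 -1.000e-04 -1.000e-04  3.480e-02] F [ 0.15  2.24 -4.02] T [0.651 0.002 0.005] t 15.9333 w 0.019287856472906463
```

View pics/s9.png

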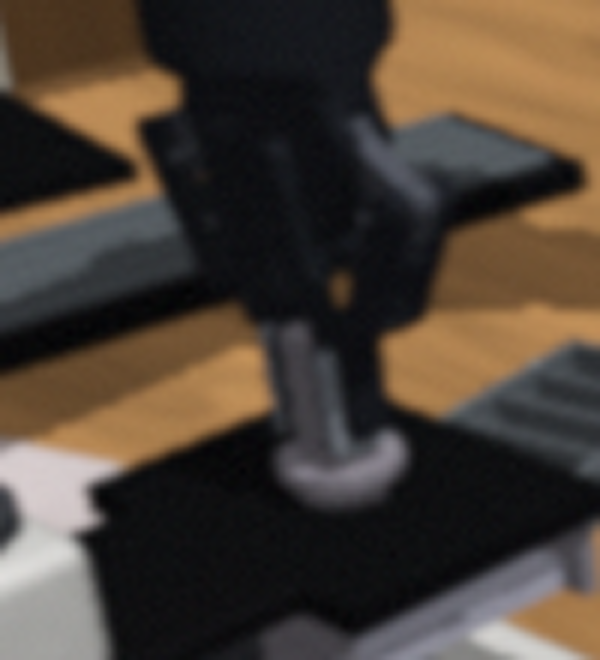

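Request:
arm_command --plan '[{"x":0,"y":0,"z":0.0005,"rx":0,"ry":0,"rz":0,"jaw":0},{"x":0,"y":0,"z":0.0005,"rx":0,"ry":0,"rz":0,"jaw":0},{"x":0,"y":0,"z":0.0005,"rx":0,"ry":0,"rz":0,"jaw":0},{"x":0,"y":0,"z":0.0005,"rx":0,"ry":0,"rz":0,"jaw":0},{"x":0,"y":0,"z":0.0005,"rx":0,"ry":0,"rz":0,"jaw":0},{"x":0,"y":0,"z":0.0005,"rx":0,"ry":0,"rz":0,"jaw":0},{"x":0,"y":0,"z":0.0005,"rx":0,"ry":0,"rz":0,"jaw":0},{"x":0,"y":0,"z":0,"rx":0,"ry":0,"rz":0,"jaw":0}]'

```text
time_s: 16.65
tcp_pos: [0.5431, -0.2222, 0.1296]
ee_rot: [0.0, 1.0, 0.017, 0.0]
contact_force: [-0.1, 2.3, -1.3]
grip_width: 0.0193
```

Request:
arm_command --plan '[{"x":0,"y":0,"z":0.0003,"rx":0,"ry":0,"rz":0,"jaw":0},{"x":0,"y":0,"z":0.0003,"rx":0,"ry":0,"rz":0,"jaw":0},{"x":0,"y":0,"z":0.0003,"rx":0,"ry":0,"rz":0,"jaw":0},{"x":0,"y":0,"z":0.0003,"rx":0,"ry":0,"rz":0,"jaw":0},{"x":0,"y":0,"z":0.0003,"rx":0,"ry":0,"rz":0,"jaw":0},{"x":0,"y":0,"z":0,"rx":0,"ry":0,"rz":0,"jaw":0},{"x":0,"y":0,"z":0,"rx":0,"ry":0,"rz":0,"jaw":0},{"x":0,"y":0,"z":0,"rx":0,"ry":0,"rz":0,"jaw":0}]'

```text
time_s: 17.32
tcp_pos: [0.5431, -0.2222, 0.1282]
ee_rot: [0.0, 1.0, 0.017, 0.0]
contact_force: [-1.2, 2.7, -1.1]
grip_width: 0.0193
```

```bash
python3 - <<'E'
from h import *
stat(4)
E
```

```text
pos,tilt,yaw [ 5.431e-01 -2.222e-01  1.282e-01 -0.000e+00 -2.000e-04  3.480e-02] F [-0.8   2.65 -2.06] T [ 0.703  0.138 -0.006] t 17.5167 w 0.019227342425870122
```

Request:
arm_command --plan '[{"x":0,"y":0,"z":0.0003,"rx":0,"ry":0,"rz":0,"jaw":0},{"x":0,"y":0,"z":0.0003,"rx":0,"ry":0,"rz":0,"jaw":0},{"x":0,"y":0,"z":0.0003,"rx":0,"ry":0,"rz":0,"jaw":0},{"x":0,"y":0,"z":0,"rx":0,"ry":0,"rz":0,"jaw":0},{"x":0,"y":0,"z":0,"rx":0,"ry":0,"rz":0,"jaw":0},{"x":0,"y":0,"z":0,"rx":0,"ry":0,"rz":0,"jaw":0},{"x":0,"y":0,"z":0,"rx":0,"ry":0,"rz":0,"jaw":0},{"x":0,"y":0,"z":0,"rx":0,"ry":0,"rz":0,"jaw":0}]'

```text
time_s: 18.18
tcp_pos: [0.5431, -0.2222, 0.1273]
ee_rot: [0.0, 1.0, 0.017, 0.0]
contact_force: [-1.2, 2.1, -1.0]
grip_width: 0.0193
```

```bash
python3 - <<'E'
from h import *
stat(4)
E
```

```text
pos,tilt,yaw [ 5.431e-01 -2.222e-01  1.273e-01  0.000e+00 -2.000e-04  3.480e-02] F [-0.4   2.64 -2.28] T [ 0.756  0.178 -0.015] t 18.3833 w 0.019491626490423616
```

Request:
arm_command --plan '[{"x":0,"y":0,"z":0.0003,"rx":0,"ry":0,"rz":0,"jaw":0},{"x":0,"y":0,"z":0.0003,"rx":0,"ry":0,"rz":0,"jaw":0},{"x":0,"y":0,"z":0.0003,"rx":0,"ry":0,"rz":0,"jaw":0},{"x":0,"y":0,"z":0,"rx":0,"ry":0,"rz":0,"jaw":0},{"x":0,"y":0,"z":0,"rx":0,"ry":0,"rz":0,"jaw":0},{"x":0,"y":0,"z":0,"rx":0,"ry":0,"rz":0,"jaw":0},{"x":0,"y":0,"z":0,"rx":0,"ry":0,"rz":0,"jaw":0},{"x":0,"y":0,"z":0,"rx":0,"ry":0,"rz":0,"jaw":0}]'

```text
time_s: 19.05
tcp_pos: [0.5432, -0.2222, 0.1268]
ee_rot: [0.0, 1.0, 0.017, 0.0]
contact_force: [-3.3, 3.5, 4.9]
grip_width: 0.0196
```

```bash
python3 - <<'E'
from h import *
stat(4)
c=cam("scene");save(c,"s10.png",(130,80,230,190),6);c=cam("wrist");save(c,"w10.png",(220,180,350,300),5)
E
```

```text
pos,tilt,yaw [ 5.432e-01 -2.222e-01  1.268e-01  2.000e-04 -3.000e-04  3.480e-02] F [-3.36  4.24  4.52] T [ 0.946  0.815 -0.024] t 19.25 w 0.019388861427642307
```

View pics/s10.png

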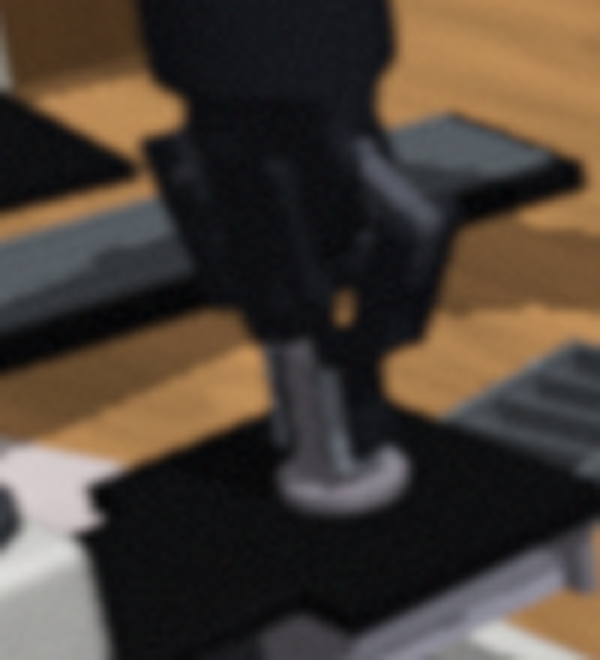

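View pics/w10.png

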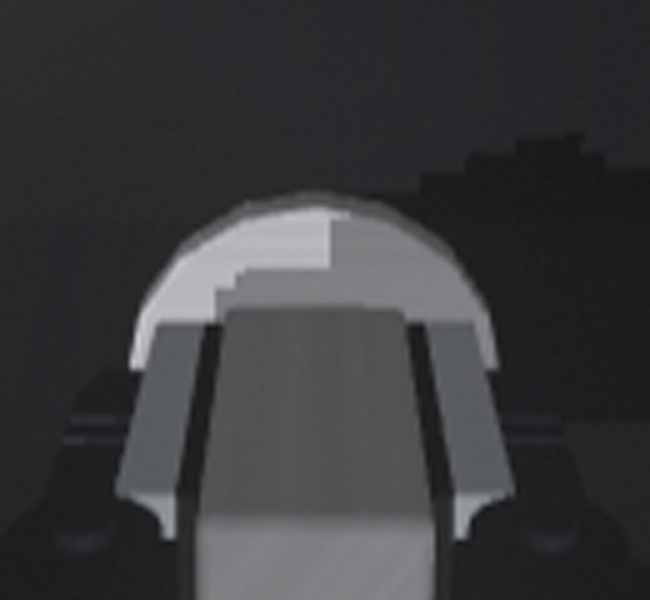

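The rise in Fz (about 7 N of contact) at TCP z 0.1268 matches the computed home height. I ease the side load and press slightly more to confirm it is seated.

Request:
arm_command --plan '[{"x":-0.0003,"y":-0.0003,"z":0,"rx":0,"ry":0,"rz":0,"jaw":0},{"x":0,"y":0,"z":0.0003,"rx":0,"ry":0,"rz":0,"jaw":0},{"x":0,"y":0,"z":0,"rx":0,"ry":0,"rz":0,"jaw":0},{"x":0,"y":0,"z":0,"rx":0,"ry":0,"rz":0,"jaw":0},{"x":0,"y":0,"z":0,"rx":0,"ry":0,"rz":0,"jaw":0},{"x":0,"y":0,"z":0,"rx":0,"ry":0,"rz":0,"jaw":0},{"x":0,"y":0,"z":0,"rx":0,"ry":0,"rz":0,"jaw":0},{"x":0,"y":0,"z":0,"rx":0,"ry":0,"rz":0,"jaw":0}]'

```text
time_s: 20.02
tcp_pos: [0.5432, -0.2222, 0.1268]
ee_rot: [0.0, 1.0, 0.017, 0.001]
contact_force: [-3.0, 3.6, 6.1]
grip_width: 0.0192
```

```bash
python3 - <<'E'
from h import *
stat(4)
E
```

```text
pos,tilt,yaw [ 0.5432 -0.2222  0.1268  0.001  -0.0008  0.0347] F [-2.3   3.04  6.  ] T [ 0.84   0.677 -0.008] t 20.2167 w 0.019502876272142956
```

z stays put under more push: seated. I release slowly and then retreat.

Request:
arm_command --plan '[{"x":0,"y":0,"z":-0.0005,"rx":0,"ry":0,"rz":0,"jaw":15},{"x":0,"y":0,"z":0,"rx":0,"ry":0,"rz":0,"jaw":25},{"x":0,"y":0,"z":0,"rx":0,"ry":0,"rz":0,"jaw":30},{"x":0,"y":0,"z":0,"rx":0,"ry":0,"rz":0,"jaw":40},{"x":0,"y":0,"z":0,"rx":0,"ry":0,"rz":0,"jaw":50},{"x":0,"y":0,"z":0,"rx":0,"ry":0,"rz":0,"jaw":60},{"x":0,"y":0,"z":0,"rx":0,"ry":0,"rz":0,"jaw":70},{"x":0,"y":0,"z":0,"rx":0,"ry":0,"rz":0,"jaw":70}]'

```text
time_s: 20.88
tcp_pos: [0.5428, -0.222, 0.1266]
ee_rot: [0.0, 1.0, 0.017, 0.0]
contact_force: [-0.1, -0.1, 0.2]
grip_width: 0.0595
```

Request:
arm_command --plan '[{"x":0,"y":0,"z":-0.005,"rx":0,"ry":0,"rz":0,"jaw":80},{"x":0,"y":0,"z":-0.01,"rx":0,"ry":0,"rz":0,"jaw":80},{"x":0,"y":0,"z":-0.02,"rx":0,"ry":0,"rz":0,"jaw":80},{"x":0,"y":0,"z":-0.025,"rx":0,"ry":0,"rz":0,"jaw":80},{"x":0,"y":0,"z":-0.025,"rx":0,"ry":0,"rz":0,"jaw":80},{"x":-0.02,"y":0,"z":-0.015,"rx":0,"ry":0,"rz":0,"jaw":80},{"x":-0.03,"y":0,"z":0,"rx":0,"ry":0,"rz":0,"jaw":80},{"x":-0.01,"y":0,"z":0,"rx":0,"ry":0,"rz":0,"jaw":80}]'

```text
time_s: 21.55
tcp_pos: [0.4812, -0.2248, 0.229]
ee_rot: [0.001, 1.0, 0.017, 0.001]
contact_force: [0.3, -0.2, -0.9]
grip_width: 0.0684
```

```bash
python3 - <<'E'
from h import *
stat(4)
import pickle
for n in("scene","wrist","top"):
  c=cam(n);save(c,n+"11.png");pickle.dump(c,open(n+"11.pkl","wb"))
  if n=="scene":save(c,"s11c.png",(130,80,230,190),6)
  if n=="wrist":save(c,"w11c.png",(220,60,370,210),4)
E
```

```text
pos,tilt,yaw [ 0.4819 -0.2246  0.2278  0.0009 -0.0016  0.0334] F [ 0.03 -0.02  0.25] T [-0.025  0.042  0.015] t 21.75 w 0.06831176091102675
```

View pics/s11c.png

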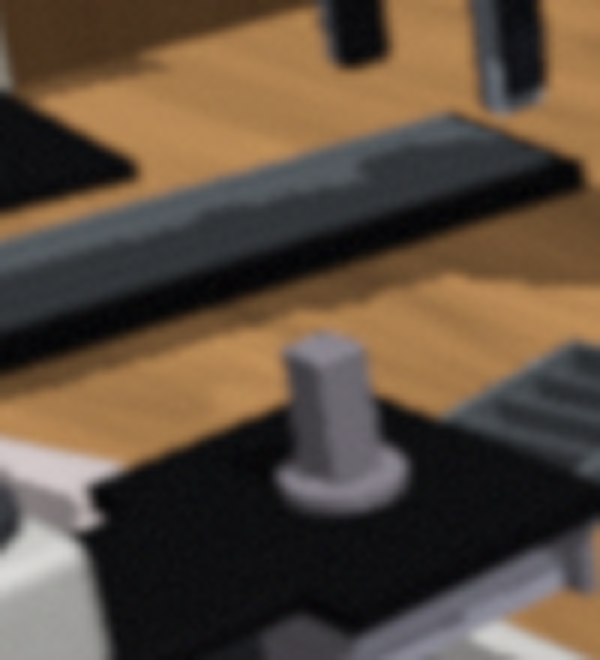

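View pics/wrist11.png

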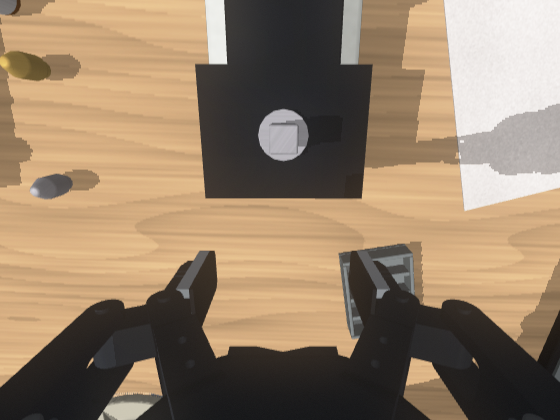

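View pics/top11.png

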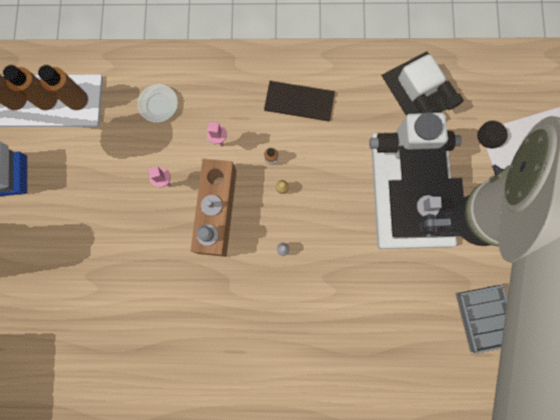

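The drift stands in the stage hole, the collar looks flat on the plate (wrist (284,135)), and the other things are unmoved. One numeric check of upright and centred before handing in.

```bash
python3 - <<'E'
from h import *
import pickle
c=pickle.load(open("wrist11.pkl","rb"));save(c,"w11c.png",(244,95,324,175),8)
g=cv2.cvtColor(c["frame"],cv2.COLOR_RGB2GRAY)
m=np.zeros_like(g);m[100:170,250:316]=g[100:170,250:316]>70
n,l,st,ce=cv2.connectedComponentsWithStats(m);k=1+np.argmax(st[1:,4])
cn=max(cv2.findContours((l==k).astype(np.uint8),0,cv2.CHAIN_APPROX_NONE)[0],key=len);e=cv2.fitEllipse(cn);print(e,plane(c,*e[0],.119))
P=[plane(c,u,v,.115) for u,v in [(195,65),(372,65),(362,198),(205,198)]];print(np.mean(P,0))
E
```

```text
((282.8689880371094, 134.56259155273438), (49.6658821105957, 51.62821960449219), 178.8775634765625) [ 0.54310461 -0.22050638  0.119     ]
[ 0.54195329 -0.22110396  0.115     ]
```

View pics/w11c.png

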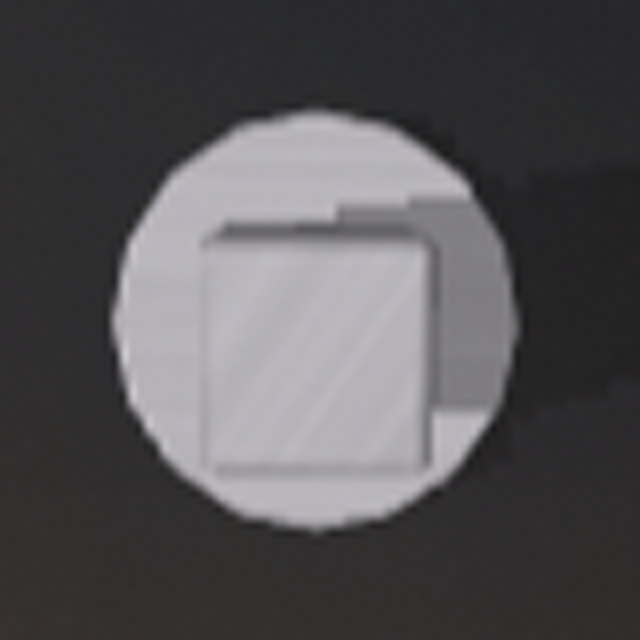

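```bash
python3 - <<'E'
from h import *
import pickle
c=pickle.load(open("wrist11.pkl","rb"))
a=plane(c,282.9,138.6,.165);b=plane(c,282.87,134.56,.119);print(a,b,(a-b)[:2]/.046)
s=pickle.load(open("scene11.pkl","rb"))
for z in(.115,.121,.165): print(z,(proj(s,(.5428,-.222,z))-[130,80])*6)
E
```

```text
[ 0.54310064 -0.22043036  0.165     ] [ 0.54310673 -0.22050714  0.119     ] [-0.00013243  0.00166916]
0.115 [339.8850784  480.83255867]
0.121 [337.29104219 464.52779702]
0.165 [317.60322993 340.78045512]
```

Tilt is about 0.002 rad, and the collar is within about 1.3 mm of the plate centre and at the home height. Handing in.

```bash
python3 -c "
from station import robot; print(robot.hand_in())"
```

```text
the job is handed in; nothing more can be done
None
```

The grey square-grip drift is home in the microscope stage: through both holes, collar on the stage, released. I handed the job in at about 22 s of the 61 s, and the hand-in gives no verdict.

**What I did:** I gripped the drift across its flats and lifted it out of the block. With the wrist camera I saw the carriage's hole about 5 mm off towards +y. I lowered the nose into it with no clear resistance, then pulled the carriage into line with about 3–4 N of side force. I lowered the drift until it stopped at tool height 0.1268 m, the height I had worked out for fully home. It did not sink further when I pressed a little more, with about 9 N of contact at most.

**Last checks:**
- **Upright:** about 0.002 rad of tilt.
- **Collar:** flat on the stage, and about 1.3 mm from the plate's centre as judged from the plate's corners in the wrist image. That is within the 2 mm calibration.
- **Released:** contact force about 0, and the arm is clear of everything.
- **Other things:** the other tools, the two objectives and the bottle look unmoved in the top view; I checked this by eye only.

**Disagreement:** the top camera put the hole about 3 mm from where the wrist camera did. I used the wrist view, because it showed the drift's point and the hole together.

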